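Pin the swing arm back into the circuit-board holder

TASK

Refit the loose blue swing arm to the circuit-board holder: slide its eye into the empty fork bracket on the slotted bar, line up the holes by feel, and put the red-knobbed hinge pin from the bit block down through both fork knuckles and the eye until its collar sits fully home on the fork. Do not force the pin, and leave the rest of the bench undisturbed.

Things in the scene. Friction and masses are not known exactly. Their poses are not given: they have to be found in the camera images.
- holder: Board holder screwed to the bench: dark steel bar with a slotted top, 40 x 260 x 25.5 mm, long way along its own y. Origin: middle of the bar's underside, on the mat (mat top 2 mm above the bench). Two aluminium fork brackets are clamped to it, reaching over the mat to its own -x. The one at y = +65 mm already carries an arm, a pin and a circuit board, up to 70 mm high.
- fork_place (a point): Where the EMPTY fork's bores would have their upper mouth if its bracket stood in mid-range: holder x = -62, y = -62 mm, 36 mm above the mat; axes as the holder's. In truth the bracket is clamped anywhere up to 10 mm either way from here along the holder's y; where is not measured: feel for its flank or look. It is clamped tight (slips only above 120 N). The fork opens to -x and to both sides.
- block_place (a point): Centre of the empty bracket's solid block in mid-range (off along y with the bracket): block 26 mm long in x, 30 mm wide in y, mat to 36 mm up. In front of it (towards -x), its bores 29 mm from the block's centre and in line with it, two coaxial knuckles 28 mm across with upright 11.5 mm bores: 0.5 to 10 and 26 to 36 mm above the mat. The gap between them ends at the block's face.
- bar_mid (a point): The loose swing arm, flat on the mat: blue bar 122 mm long (own x = -70 to +52 mm), 28 mm wide (y), 34 mm high, a steel eye at its +x end, a round post 20 mm across, up to 58 mm above the mat, at x = -58. Point: at x = 0, half-way up (17 mm above the mat), within 3 mm of the centre of mass; 0.15 to 0.3 kg. Fitted, its x points roughly as the holder's x.
- eye_hole (a point): Centre of the upright 11.5 mm bore of the arm's eye, 85 mm ahead of bar_mid along x, 1 mm higher. The eye is 28 mm across and 14 mm thick (11 to 25 mm above the mat); its tongue is 26 mm wide. Lying on the mat it enters the fork with 1 mm to spare above and below. Pushed in straight till it stops at the block, it is about 2.5 mm too deep for the bores to line up.
- pin_knob (a point): The hinge pin, parked upright in the wooden bit block: centre of its square red knob, 17 x 17 mm (sides along own x and y), 24 mm tall; z up along the pin. Below the knob a steel collar 22 mm across, 3 mm thick, then a shank 10 mm in diameter, 35 mm long, its last 5 mm tapered to a 5 mm nose. The pin weighs 60 g.
- pin_seat (a point): Centre of the underside of the pin's collar, 15 mm below pin_knob; the nose is 35 mm below it. At the start it sits on the bit block's top, 42 mm above the bench. Home, it sits on the fork's top, 38 mm above the bench.
- bit_block: Wooden block 56 x 120 x 40 mm, fixed on the mat; origin in the middle of its underside. The pin's hole (13 mm wide, through) is at y = -34 mm; six driver bits stand 18 mm above its top from y = +12 to +48 mm.
- mouse_shell: Bystander: open black mouse shell, 70 x 124 x 24 mm.
- button_plate: Bystander: small black frame with two buttons, 100 x 32 x 11 mm.
- screw_dish: Bystander: round steel dish of screws, 60 mm across, 13 mm high.
- tweezers: Bystander: steel tweezers, 135 mm long.
- screwdriver: Bystander: yellow screwdriver, 170 mm long.
- flux_bottle: Bystander: white bottle, 32 mm across, 75 mm high.
- solder_reel: Bystander: metal reel, 56 mm across, 42 mm high.

How it is judged:
On the way:
1. the arm's eye is in the empty fork, at the height it has lying on the mat (x of eye_hole in the frame of holder between -0.07 and -0.056 m and y of eye_hole in the frame of holder between -0.082 and -0.042 m and height (world z) of eye_hole between 0.015 and 0.025 m), for 0.2 s.
At the end, for the whole second after the job is handed in: The pin stands upright (within 5 degrees) in the empty bracket's bores with its collar on the fork's top (within 1.5 mm), its axis through the eye's bore (within 3 mm), the arm lying flat on the mat (within 3.5 degrees), both at rest and let go (height (world z) of pin_seat between 0.036 and 0.0395 m and x of pin_seat in the frame of holder between -0.066 and -0.058 m and y of pin_seat in the frame of holder between -0.077 and -0.047 m and horizontal distance between pin_seat and eye_hole below 0.003 m and angle between pin_seat's own z axis and vertical below 0.09 rad and height (world z) of eye_hole between 0.016 and 0.025 m and angle between bar_mid's own z axis and vertical below 0.06 rad and linear speed of each of pin, swing_arm below 0.02 m/s); the robot touches nothing.
It fails at once if the pin is forced against the holder (more than 60 N) (contact force between pin and holder above 60 N).
It fails at once if a bystander is moved by more than 25 mm (distance of any of mouse_shell, button_plate, screw_dish, tweezers, screwdriver, flux_bottle, solder_reel from where it was at the start of the episode above 0.025 m).
It also fails if it takes over 72 s, if anything falls off the work surface, if the arm or the gripper's body presses on something with over 40 N, if the wrist force passes 120 N, or if a joint passes its speed limit or range.

ROBOT

A 6-joint arm with a two-finger parallel gripper is mounted at the origin on the work surface. World frame = base frame: x ahead of the robot, y to its left, z up, the work surface at z = 0. Lengths are in m, angles in rad, forces in N, time in s.
With the tool pointing down it reaches from about 0.325 to 0.875 m from the base axis. Payload 4.4 kg.
Tool frame: the origin (TCP) lies midway between the tips of the shut fingers; the grasp point (between the pads) lies 19 mm behind it (arm.grip_depth is the distance from the TCP to the grasp point, in m); z points along the fingers, y is the line along which they close (so a half turn about z gives the same grasp; the last joint's range is limited). The gripper opens to 85 mm and grips with 20 to 120 N. Pads are 22 mm wide; open, the fingers measure 114 mm over their backs; the gripper's body (76 mm by 85 mm) begins 54 mm behind the grasp point. The pads swing forward as they close: fully open they stand 13 mm farther back than shut.
Start: joints at [-1.365, 0.207, 1.542, -0, 1.393, -0.15], TCP at [0.2, -0.539, 0.231] pointing down, gripper open.
Joint ranges: [-2.73, 2.73], [-0.86, 2.22], [0.23, 2.46], [-1.11, 4.25], [0.08, 2.63], [-2.82, 2.82]. Speed limits (rad/s): [2.79, 2.79, 3.14, 3.14, 3.14, 3.14].

INTERFACE

Orientations are given as a rotation vector (axis times angle).
In Python, from workcell import arm gives the robot as it stands.
- The arm moves only by the tool jog_arm, never from a script. Its arguments are lists of equal length, an entry for each row: "xyz": the shift along the world's x, y, z each as a share of 0.1 m, from -1 to 1, a list of three; "rot": the turn, a rotation vector about the world's x, y, z each as a share of 2 pi rad, from -1 to 1, a list of three. A call has 1 to 20 rows; each row is the pose to reach, as a shift and turn from the pose commanded when the call began, turning the shorter way round; what a row does not reach only later rows make up. A row lasts 1/8 s, in which the tool goes at most 62.5 mm and 10.7 degrees, less where a joint would pass 70% of its speed; a pose out of reach is approached as far as the arm can. A call with a number of a shift or a turn outside -1 to 1 is refused whole. A call with a gripper value outside its range is refused whole. "gripper" is the opening, from 0 (shut) to 1 (fully open), set as the call begins (left out, the last holds). The fingers move at their own pace and stop on an object; "squeeze" is the grip in N (left out, the last holds). Time passes only in rows, so rows that repeat a pose let the fingers close. It gives the time, the measured TCP pose, the force, the opening and the grip force at its end, in the units of the state.
- arm.sense(): the state, without advancing time (a new reading comes with each control period).
- arm.camera(name): name is "scene" or "top"; returns a dict with "image" (420x560x3 uint8, red, green, blue), "fx", "fy", "cx", "cy" (pixels), "origin" and "attitude" of the camera in the world. Camera axes: x right, y down, z forward; pixel columns grow to the right and rows downward; lengths in m; the calibration is good to about 2 mm. A picture is of the moment at which its call begins. There is no depth.
- arm.job_done(): hands the job in; it is judged then, once.
Trained networks look in a picture, given as the dict that the camera call returned (one of the last four; its "shot" number tells which), for a name from the list of things; names that differ only in an ending like _2 or _b are one class to them, and where a whole thing is asked for, a point or a joint stands for the part that bears it (a point fixed in the world has none). Each returns a list of dicts, best first, with "confidence" (0 to 1); they miss things now and then, are a little off and sometimes report something else, mostly with a low value. They report only what shows in the picture. A call takes as long as a camera call.
- arm.boxes_of(label, picture): "position" ([x, y, z] in m, in world coordinates, good to about 4 mm: the middle of the surface that is visible of it).
- arm.tip_of(label, picture): "position" ([x, y, z] in m, in world coordinates, good to about 4 mm: a listed point, or the origin of a listed thing).
The state is a dict: "clock": time; "q": joint angles; "dq": joint speeds; "tau": joint torques, N m; "position": TCP position; "ee_rot": TCP orientation; "contact_force": force on the tool from outside, world axes, zero at the start; "torque": the same for the moment, N m; "grip_width": opening from 0.0 (shut) to 1.0 (fully open); "grasp_force": force on a finger pad.
Only numpy, scipy, OpenCV 4.12 (cv2) and the standard library are available. Lean on these libraries where they do the work, as an engineer would, in place of code of your own. Each camera call takes 0.05 s, during which the arm holds its last target. There are 200 camera calls.

## Working session

There is one attempt and no reset: what is moved stays moved. The work goes in short steps, Python scripts to look and compute and a tool call to move; the robot and the scene stay as the last step left them, time stands still between calls to the robot, and variables do not carry over. Pictures are saved under pics/ and viewed, at most 10 in all, crops included, and the job is handed in when it is done.

Besides the shell and the picture viewer there is one more tool, called after "Emit:" as name(argument=value, ...) on one line, values as JSON. jog_arm: Moves the arm, as the interface text tells. Its arguments: {"type":"object","properties":{"xyz":{"type":"array","items":{"type":"array","items":{"type":"number","minimum":-1,"maximum":1}}},"rot":{"type":"array","items":{"type":"array","items":{"type":"number","minimum":-1,"maximum":1}}},"gripper":{"type":"number"},"squeeze":{"type":"number"}},"required":["xyz","rot"]}

```bash
ls; mkdir -p pics
cat > h.py <<'E'
import numpy as np, cv2
from workcell import arm
def save(p,n): cv2.imwrite('pics/'+n,cv2.cvtColor(p['image'],cv2.COLOR_RGB2BGR))
def R(p):
    a=np.array(p['attitude'],float)
    return a if a.shape==(3,3) else cv2.Rodrigues(a)[0]
def proj(p,X):
    c=R(p).T@(np.array(X,float)-p['origin']); return np.array([p['fx']*c[0]/c[2]+p['cx'],p['fy']*c[1]/c[2]+p['cy']])
def onz(p,u,v,z):
    d=R(p)@np.array([(u-p['cx'])/p['fx'],(v-p['cy'])/p['fy'],1]); o=np.array(p['origin']); return o+d*(z-o[2])/d[2]
E
python3 - <<'E'
from h import *
np.set_printoptions(precision=4,suppress=True)
for n in('scene','top'):
    p=arm.camera(n); save(p,n+'1.png'); print(n,p['origin'],p['attitude'],p['fx'])
    for l in['holder','fork_place','bar_mid','eye_hole','pin_knob','pin_seat','bit_block','block_place','flux_bottle','solder_reel','screwdriver','tweezers','screw_dish','mouse_shell','button_plate']:
        print(l,[(np.round(d['position'],4),round(d['confidence'],2)) for d in arm.tip_of(l,p)[:2]])
print(arm.sense()); print(arm.grip_depth)
E
```

```text
pics
scene [ 0.9277 -0.6887  0.5926] [-2.1052 -0.5829  0.3396] 406.78420421363734
holder [(array([0.655 , 0.0602, 0.0031]), 0.63)]
fork_place [(array([0.5863, 0.0028, 0.0361]), 0.7), (array([ 0.6085,  0.2953, -0.0009]), 0.46)]
bar_mid [(array([ 0.4951, -0.2341,  0.0214]), 0.73)]
eye_hole [(array([ 0.5799, -0.2281,  0.0192]), 0.77)]
pin_knob [(array([0.4266, 0.3073, 0.0565]), 0.42)]
pin_seat [(array([0.4292, 0.3029, 0.0429]), 0.45)]
bit_block [(array([0.4278, 0.3366, 0.0006]), 0.73)]
block_place [(array([ 0.615 , -0.0012,  0.0213]), 0.79)]
flux_bottle [(array([0.7159, 0.279 , 0.0001]), 0.63)]
solder_reel [(array([ 0.6126, -0.4068,  0.0009]), 0.7)]
screwdriver [(array([ 0.3492, -0.3357,  0.0007]), 0.71)]
tweezers [(array([ 0.578 , -0.2256,  0.0182]), 0.61), (array([0.6067, 0.2958, 0.0001]), 0.43)]
screw_dish [(array([ 0.3541, -0.0975, -0.0003]), 0.59)]
mouse_shell [(array([ 0.6945, -0.2846,  0.0032]), 0.91)]
button_plate [(array([0.3474, 0.0929, 0.0043]), 0.64), (array([ 0.5788, -0.2303,  0.0189]), 0.4)]
top [ 0.483  -0.031   0.9447] [-2.2119  2.1764 -0.028 ] 395.0910644019036
holder [
[... 934 characters left out ...]
69,  0.0005]), 0.72)]
mouse_shell [(array([ 0.6901, -0.2819,  0.0008]), 0.94), (array([0.4306, 0.3049, 0.0437]), 0.22)]
button_plate [(array([ 0.3458,  0.0909, -0.0012]), 0.54), (array([ 0.5797, -0.2279,  0.0183]), 0.38)]
{'clock': 1.6, 'q': array([-1.3655,  0.2066,  1.5415,  0.    ,  1.3935, -0.1505]), 'dq': array([ 0.0002, -0.0011, -0.0001, -0.0008,  0.001 ,  0.0003]), 'tau': array([ -0.0016, -38.3045, -29.1957,  -0.0003,   0.001 ,  -0.    ]), 'position': array([ 0.2003, -0.539 ,  0.2313]), 'ee_rot': array([3.092 , 0.556 , 0.0001]), 'contact_force': array([-0.0489, -0.3938, -0.0829]), 'torque': array([-0.012 ,  0.0371, -0.0754]), 'grasp_force': 0.0, 'grip_width': 1.0018325660080087}
0.0187
```

View images.

View pics/scene1.png

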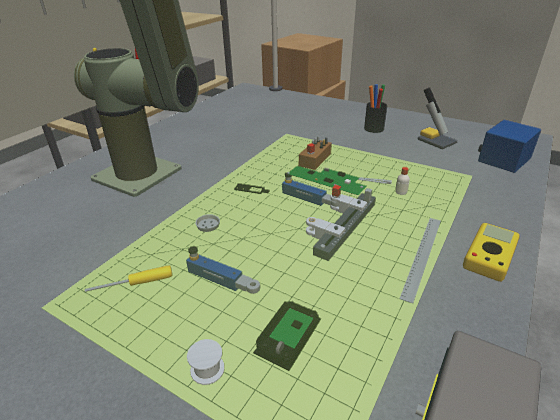

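View pics/top1.png

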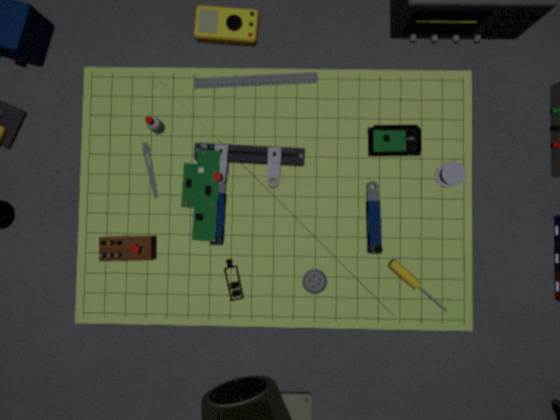

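Run:
```python
import cv2, numpy as np
t=cv2.imread('pics/top1.png');s=cv2.imread('pics/scene1.png')
rs=lambda a,k:cv2.resize(a,None,fx=k,fy=k,interpolation=cv2.INTER_CUBIC)
A=rs(t[135:205,190:310],4) #280x480
B=rs(t[170:260,355:400],5) #450x225
C=rs(s[190:260,300:385],4) #280x340
D=rs(t[230:270,95:160],4) #160x260
I=np.zeros((600,800,3),np.uint8)
I[:280,:480]=A; I[:450,490:715]=B
I[290:570,:340]=C; I[440:600,345:480]=D[:,125:260] 
cv2.imwrite('pics/c1.png',np.clip(I.astype(float)*1.3,0,255).astype(np.uint8))
```

```text
(no output)
```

View pics/c1.png

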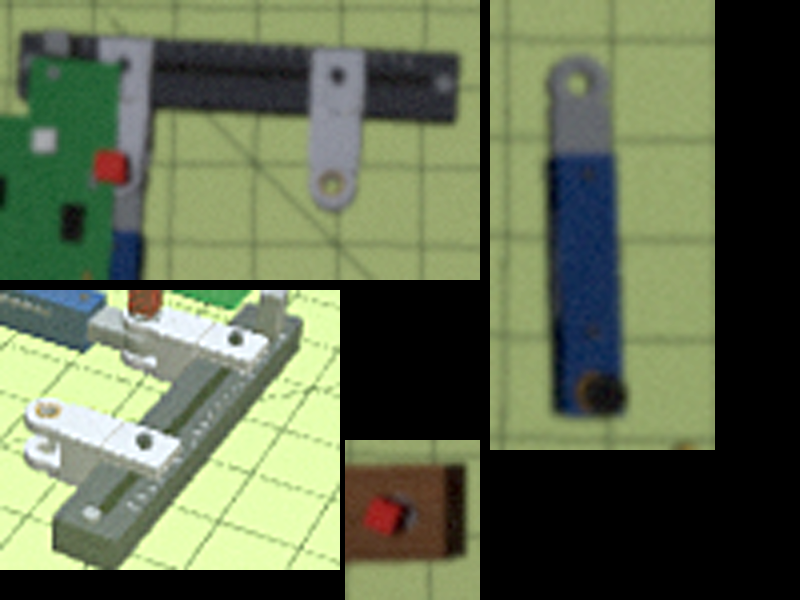

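```bash
cat > m.py <<'E'
from h import *
np.set_printoptions(precision=4,suppress=True)
def src(x,y,x0,y0,k): return (x+.5)/k-.5+x0,(y+.5)/k-.5+y0
E
python3 - <<'E'
from m import *
t=arm.camera('top'); s=arm.camera('scene')
A=lambda x,y,z:onz(t,*src(x,y,190,135,4),z)
B=lambda x,y,z:onz(t,*src(x-490,y,355,170,5),z)
C=lambda x,y,z:onz(s,*src(x,y-290,300,190,4),z)
print('fork top',A(331,184,.038),'scene',C(48,409,.038))
print('eye',B(577,82,.027),'post',B(603,393,.060)); print('dots',B(588,174,.036),B(594,330,.036))
print('holder ends',A(456.5,87.5,.0275),A(21,66.5,.0275),'screws',A(338,76,.038),A(124,64,.038))
for n,p in(('t',t),('s',s)):
    h=cv2.cvtColor(p['image'],cv2.COLOR_RGB2HSV)
    m=(((h[...,0]<8)|(h[...,0]>172))&(h[...,1]>150)&(h[...,2]>70)).astype(np.uint8)
    k,_,st,c=cv2.connectedComponentsWithStats(m)
    for i in range(1,k):
        if st[i,4]>12: print(n,c[i],st[i])
    print(n, 'knob guess proj', proj(p,[.43,.304,.057]), onz(p,136,248.4,.069))
# knob shape in top
    u,v=np.round(proj(p,[.43,.304,.062])).astype(int)
    mm=np.zeros_like(m); mm[v-12:v+12,u-12:u+12]=m[v-12:v+12,u-12:u+12]
    big=cv2.resize((p['image'][v-12:v+12,u-12:u+12]),None,fx=12,fy=12,interpolation=cv2.INTER_CUBIC)
    cv2.imwrite(f'pics/k_{n}.png',big[...,::-1])
cv2.imwrite('pics/k.png',np.hstack([cv2.imread('pics/k_t.png'),cv2.imread('pics/k_s.png')]))
E
```

```text
fork top [0.5867 0.0018 0.038 ] scene [0.5873 0.0065 0.038 ]
eye [ 0.5788 -0.2295  0.027 ] post [ 0.4367 -0.2349  0.06  ]
dots [ 0.5356 -0.2329  0.036 ] [ 0.4641 -0.2361  0.036 ]
holder ends [ 0.6455 -0.0701  0.0275] [0.6543 0.1851 0.0275] screws [ 0.6493 -0.0012  0.038 ] [0.6546 0.1229 0.038 ]
t [148.5152 119.6061] [146 117   6   7  33]
t [556.  144.5] [553 143   7   4  28]
t [217.1277 176.2979] [214 173   7   8  47]
t [134.8088 248.6324] [130 244  10  10  68]
t knob guess proj [136.7568 246.9778] [0.4275 0.3011 0.069 ]
s [136.2  54.6] [135  49   4  10  15]
s [379.1026  97.3333] [377  88   6  20  39]
s [311.5185 146.2963] [308 143   7   9  27]
s [336.4 186.8] [333 185   8   5  25]
s knob guess proj [310.679  148.5238] [ 0.3445 -0.299   0.069 ]
```

View pics/k.png

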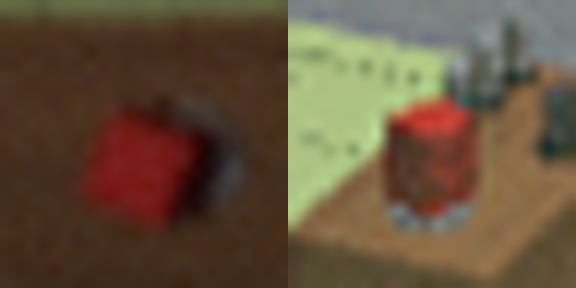

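The pictures show the empty fork's bore at about (272,181) in top, the loose arm's eye at (372,186) and the red knob at (136,248). The nets agree with these. Moving above the arm now.

Emit:
jog_arm(xyz=[[1,1,0],[1,1,0],[1,1,0]], rot=[[0,0,-0.05],[0,0,-0.05],[0,0,-0.05]], gripper=0.75)

```text
clock: 2.08
position: [0.3021, -0.4366, 0.2313]
ee_rot: [-3.14, -0.071, -0.001]
contact_force: [-0.4, -0.2, 0.0]
grip_width: 0.753
grasp_force: 0.0
```

Emit:
jog_arm(xyz=[[1,1,0],[1,1,0],[1,1,0]], rot=[[0,0,0],[0,0,0],[0,0,0]])

```text
clock: 2.45
position: [0.402, -0.3371, 0.2315]
ee_rot: [3.141, 0.073, 0.001]
contact_force: [-0.2, -0.1, 0.4]
grip_width: 0.746
grasp_force: 0.0
```

Emit:
jog_arm(xyz=[[0.94,1,-1],[0.94,1,-1],[0.94,1,-1],[0.94,1,-1]], rot=[[0,0,0],[0,0,0],[0,0,0],[0,0,0]])

```text
clock: 2.95
position: [0.4933, -0.2371, 0.1283]
ee_rot: [-3.138, -0.071, 0.008]
contact_force: [-0.7, 0.1, -0.9]
grip_width: 0.75
grasp_force: 0.0
```

Run:
```python
from m import *
s=arm.sense();print(s['position'],s['ee_rot'],s['q'],s['clock'],s['contact_force'],s['grip_width'])
p=arm.camera('scene');save(p,'scene2.png')
```

```text
[ 0.4933 -0.2371  0.1283] [-3.1378 -0.0706  0.0078] [-0.6059  0.2597  1.7038 -0.0005  1.1839  0.9201] 2.95 [-0.6674  0.0791 -0.8832] 0.7498132722664155
```

View pics/scene2.png

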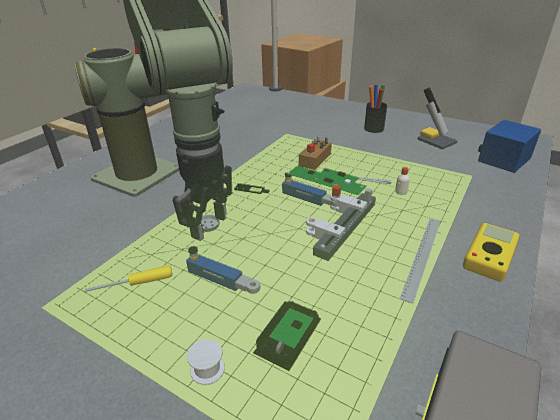

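Gripper hovers above the blue bar (bar at px (215,270), fingers at (205,230)). Descend and grip.

Emit:
jog_arm(xyz=[[0,0.055,-0.5],[0,0.055,-0.8],[0,0.055,-0.8]], rot=[[0,0,0],[0,0,0],[0,0,0]])

```text
clock: 3.38
position: [0.4921, -0.2342, 0.0499]
ee_rot: [-3.139, -0.063, 0.006]
contact_force: [-0.2, -0.1, -0.5]
grip_width: 0.748
grasp_force: 0.0
```

Emit:
jog_arm(xyz=[[0,0,-0.2],[0,0,-0.38],[0,0,-0.38]], rot=[[0,0,0],[0,0,0],[0,0,0]])

```text
clock: 3.75
position: [0.4936, -0.2338, 0.0129]
ee_rot: [-3.14, -0.064, 0.002]
contact_force: [0.0, 0.0, 0.3]
grip_width: 0.753
grasp_force: 0.0
```

Emit:
jog_arm(xyz=[[0,0,0],[0,0,0],[0,0,0],[0,0,0],[0,0,0],[0,0,0]], rot=[[0,0,0],[0,0,0],[0,0,0],[0,0,0],[0,0,0],[0,0,0]], gripper=0, squeeze=40)

```text
clock: 4.5
position: [0.4952, -0.2341, 0.0144]
ee_rot: [3.14, 0.066, 0.003]
contact_force: [-0.5, 0.3, 5.7]
grip_width: 0.316
grasp_force: 41.5
```

Emit:
jog_arm(xyz=[[0,0,0.2],[0,0,0.4],[-0.18,0.2,0.4],[-0.36,0.5,0.4],[-0.36,0.8,0.4],[-0.36,1,0.4]], rot=[[0,0,0],[0,0,0],[0,0,-0.0064],[0,0,-0.0128],[0,0,-0.0128],[0,0,-0.0128]])

```text
clock: 5.25
position: [0.4571, -0.1319, 0.0525]
ee_rot: [-3.14, 0.06, 0.003]
contact_force: [0.1, -0.6, -1.5]
grip_width: 0.319
grasp_force: 40.6
```

Emit:
jog_arm(xyz=[[0,0.3,0],[0,0.7,0],[0,0.9,0],[0,1,0]], rot=[[0,0,0],[0,0,0],[0,0,0],[0,0,0]])

```text
clock: 5.75
position: [0.4582, -0.0324, 0.053]
ee_rot: [3.141, -0.058, -0.001]
contact_force: [-0.2, 0.4, -2.3]
grip_width: 0.319
grasp_force: 40.5
```

Emit:
jog_arm(xyz=[[0,0.3,0],[0,0.41,0],[0,0.41,0],[0,0.41,0]], rot=[[0,0,0],[0,0,0],[0,0,0],[0,0,0]])

```text
clock: 6.25
position: [0.4585, 0.0067, 0.0533]
ee_rot: [3.14, -0.062, 0.0]
contact_force: [-0.1, -0.5, -2.6]
grip_width: 0.318
grasp_force: 40.5
```

Run:
```python
from m import *
s=arm.sense();print(s['position'],s['ee_rot'],s['clock'],s['contact_force'],s['torque'],s['grip_width'])
t=arm.camera('top');s=arm.camera('scene')
for p in (t,s):
  for l in('eye_hole','bar_mid','block_place'): print(l,[(np.round(d['position'],4),round(d['confidence'],2)) for d in arm.tip_of(l,p)[:2]])
rs=lambda a,k:cv2.resize(a,None,fx=k,fy=k,interpolation=cv2.INTER_CUBIC)
I=np.zeros((600,800,3),np.uint8)
I[:480,:400]=rs(t['image'][140:236,230:310],5); I[:480,400:800]=rs(s['image'][180:276,240:320],5)
cv2.imwrite('pics/c2.png',np.clip(I[...,::-1].astype(float)*1.3,0,255).astype(np.uint8))
```

```text
[0.4585 0.0067 0.0533] [ 3.1404 -0.0615  0.0004] 6.25 [-0.064  -0.5269 -2.5517] [-0.0027  0.0028  0.0196] 0.318124201322598
eye_hole [(array([0.5441, 0.0072, 0.0572]), 0.79)]
bar_mid [(array([0.4284, 0.3017, 0.0441]), 0.73)]
block_place [(array([ 0.616 , -0.0006,  0.0192]), 0.74), (array([0.4231, 0.3072, 0.0612]), 0.68)]
eye_hole [(array([0.5448, 0.0039, 0.0598]), 0.98), (array([0.5887, 0.0008, 0.0367]), 0.33)]
bar_mid [(array([0.4594, 0.0076, 0.0579]), 0.96), (array([0.428 , 0.3015, 0.0398]), 0.46)]
block_place [(array([0.614 , 0.001 , 0.0176]), 0.79)]
```

View pics/c2.png

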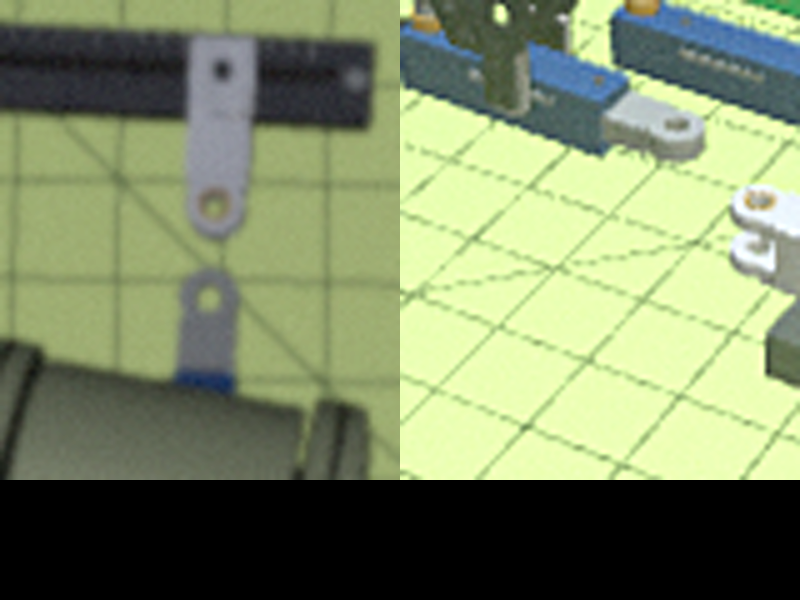

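Run:
```python
from m import *
t=arm.camera('top');s=arm.camera('scene')
T=lambda x,y,z:onz(t,*src(x,y,230,140,5),z)
S=lambda x,y,z:onz(s,*src(x-400,y,240,180,5),z)
print('fork',T(214,206,.038),S(760,200,.038)); print('eye',T(209,297,.066),S(678,124,.066))
```

```text
fork [0.5863 0.0017 0.038 ] [0.5876 0.0057 0.038 ]
eye [0.5423 0.0022 0.066 ] [0.5437 0.0057 0.066 ]
```

Emit:
jog_arm(xyz=[[0,0.01,-0.2],[0,0.01,-0.33],[0,0.01,-0.38],[0,0.01,-0.39],[0,0.01,-0.39],[0,0.01,-0.39]], rot=[[0,0,0],[0,0,0],[0,0,0],[0,0,0],[0,0,0],[0,0,0]])

```text
clock: 7.5
position: [0.4587, 0.0084, 0.0145]
ee_rot: [3.141, -0.061, 0.001]
contact_force: [1.3, 0.4, -1.8]
grip_width: 0.315
grasp_force: 40.5
```

Emit:
jog_arm(xyz=[[0,0,-0.01],[0.1,0,-0.01],[0.2,-0.005,-0.01],[0.25,-0.005,-0.01],[0.25,-0.005,-0.01]], rot=[[0,0,0],[0,0,0],[0,0,0],[0,0,0],[0,0,0]])

```text
clock: 8.12
position: [0.4836, 0.0079, 0.0144]
ee_rot: [3.141, -0.06, -0.0]
contact_force: [-3.5, -0.1, 7.6]
grip_width: 0.318
grasp_force: 42.0
```

Emit:
jog_arm(xyz=[[0.05,0,0],[0.1,-0.005,0],[0.15,-0.01,0],[0.17,-0.01,0],[0.17,-0.01,0]], rot=[[0,0,0],[0,0,0],[0,0,0],[0,0,0],[0,0,0]])

```text
clock: 8.75
position: [0.4998, 0.007, 0.0144]
ee_rot: [3.141, -0.06, -0.003]
contact_force: [-7.3, -0.8, 9.7]
grip_width: 0.324
grasp_force: 42.1
```

Emit:
jog_arm(xyz=[[0.02,0,0],[0.04,0,0],[0.04,0,0]], rot=[[0,0,0],[0,0,0],[0,0,0]])

```text
clock: 9.12
position: [0.5038, 0.007, 0.0144]
ee_rot: [3.141, -0.06, -0.002]
contact_force: [-6.1, 0.1, 9.5]
grip_width: 0.321
grasp_force: 42.1
```

Emit:
jog_arm(xyz=[[0.01,0,0],[0.02,0,0],[0.02,0,0]], rot=[[0,0,0],[0,0,0],[0,0,0]])

```text
clock: 9.5
position: [0.5055, 0.007, 0.0144]
ee_rot: [3.141, -0.06, -0.003]
contact_force: [-7.3, 0.5, 10.6]
grip_width: 0.319
grasp_force: 42.1
```

Emit:
jog_arm(xyz=[[0.01,0,0],[0.015,0,0],[0.015,0,0]], rot=[[0,0,0],[0,0,0],[0,0,0]])

```text
clock: 9.88
position: [0.5065, 0.007, 0.0144]
ee_rot: [3.141, -0.06, -0.005]
contact_force: [-8.7, -1.1, 12.0]
grip_width: 0.318
grasp_force: 42.5
```

Emit:
jog_arm(xyz=[[0.01,0,0],[0.02,0,0],[0.02,0,0]], rot=[[0,0,0],[0,0,0],[0,0,0]])

```text
clock: 10.25
position: [0.5064, 0.007, 0.0144]
ee_rot: [3.141, -0.06, -0.012]
contact_force: [-14.4, -0.3, 17.9]
grip_width: 0.317
grasp_force: 43.2
```

Stop felt at TCP x ≈ 0.5065 m. I'll back off 2.5 mm, let go and lift.

Emit:
jog_arm(xyz=[[-0.03,-0.005,0.01],[-0.055,-0.005,0.015],[-0.055,-0.005,0.015],[-0.055,-0.005,0.015]], rot=[[0,0,0],[0,0,0],[0,0,0],[0,0,0]])

```text
clock: 10.75
position: [0.5044, 0.0065, 0.0146]
ee_rot: [3.141, -0.061, 0.0]
contact_force: [0.8, -0.0, -2.0]
grip_width: 0.318
grasp_force: 40.5
```

Emit:
jog_arm(xyz=[[0,0,0],[0,0,0],[0,0,0],[0,0,0],[0,0,0.2],[0,0,0.6],[0,0,1],[0,0,1]], rot=[[0,0,0],[0,0,0],[0,0,0],[0,0,0],[0,0,0],[0,0,0],[0,0,0],[0,0,0]], gripper=0.6)

```text
clock: 11.75
position: [0.5076, 0.006, 0.1187]
ee_rot: [3.14, -0.061, 0.014]
contact_force: [0.4, -0.1, -0.4]
grip_width: 0.597
grasp_force: 0.0
```

Emit:
jog_arm(xyz=[[-0.1,0.4,0.1],[-0.25,1,0.1],[-0.25,1,0.1]], rot=[[0,0,0.025],[0,0,0.05],[0,0,0.066]])

```text
clock: 12.12
position: [0.4768, 0.1099, 0.1234]
ee_rot: [-3.082, -0.601, 0.005]
contact_force: [0.2, -0.4, 0.4]
grip_width: 0.599
grasp_force: 0.0
```

Emit:
jog_arm(xyz=[[-0.1,0.4,0],[-0.25,1,0],[-0.25,1,0]], rot=[[0,0,0.025],[0,0,0.05],[0,0,0.066]])

```text
clock: 12.5
position: [0.4518, 0.2098, 0.1234]
ee_rot: [-2.892, -1.223, 0.004]
contact_force: [0.3, -0.8, 0.5]
grip_width: 0.597
grasp_force: 0.0
```

Emit:
jog_arm(xyz=[[-0.1,0.4,0],[-0.255,0.955,0],[-0.255,0.955,0],[-0.255,0.955,0]], rot=[[0,0,0.025],[0,0,0.05],[0,0,0.066],[0,0,0.066]])

```text
clock: 13.0
position: [0.4276, 0.3022, 0.1234]
ee_rot: [-2.588, -1.781, 0.004]
contact_force: [0.2, -0.1, -0.5]
grip_width: 0.603
grasp_force: 0.0
```

Run:
```python
from m import *
s=arm.sense();print(s['position'],s['ee_rot'],s['q'],s['clock'],s['contact_force'])
t=arm.camera('top');s=arm.camera('scene')
for l in('pin_knob','pin_seat','eye_hole','bar_mid'): print(l,[(np.round(d['position'],4),round(d['confidence'],2)) for d in arm.tip_of(l,s)[:2]])
rs=lambda a,k:cv2.resize(a,None,fx=k,fy=k,interpolation=cv2.INTER_CUBIC)
I=np.zeros((600,800,3),np.uint8)
I[:480,:350]=rs(t['image'][140:236,240:310],5); I[:480,360:760]=rs(s['image'][90:186,260:340],5)
cv2.imwrite('pics/c3.png',np.clip(I[...,::-1].astype(float)*1.3,0,255).astype(np.uint8))
```

```text
[0.4276 0.3022 0.1234] [-2.5877 -1.781   0.0039] [ 0.4499  0.2171  1.7688 -0.0001  1.1582  0.8152] 13.0 [ 0.1871 -0.1191 -0.5058]
pin_knob [(array([ 0.6102, -0.4105,  0.    ]), 0.61), (array([0.613 , 0.0044, 0.0201]), 0.59)]
pin_seat [(array([0.4277, 0.3027, 0.0411]), 0.56)]
eye_hole [(array([0.589 , 0.0079, 0.021 ]), 0.63), (array([0.3437, 0.0883, 0.0045]), 0.22)]
bar_mid [(array([0.503 , 0.0083, 0.0183]), 0.59)]
```

View pics/c3.png

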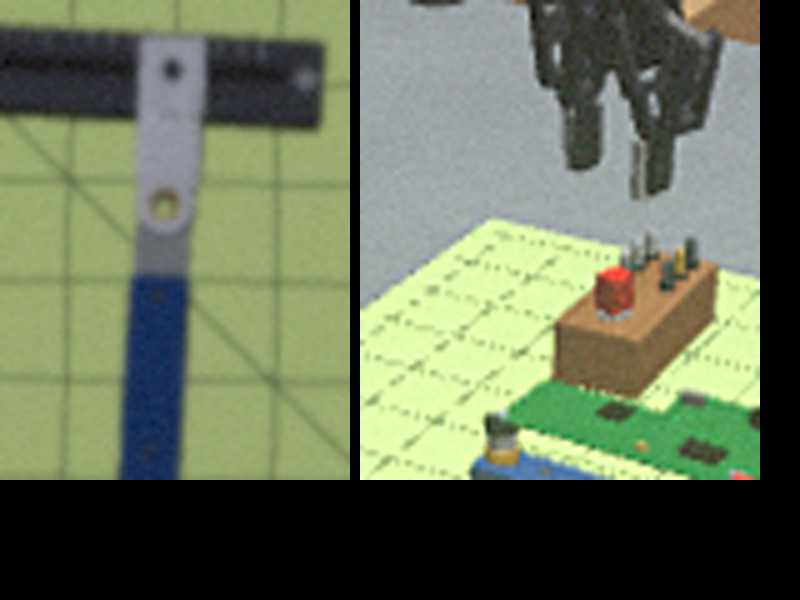

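Arm's eye is in the fork, with mat light visible through the bore at crop (164,205), and the gripper is over the knob. Descend and grip the knob.

Emit:
jog_arm(xyz=[[0.005,0,-0.3],[0.005,0,-0.6],[0.005,0,-0.75],[0.005,0,-0.75]], rot=[[0,0,0],[0,0,0],[0,0,0],[0,0,0]])

```text
clock: 13.8
position: [0.4285, 0.3013, 0.0488]
ee_rot: [-2.589, -1.779, 0.004]
contact_force: [0.5, -0.7, 0.5]
grip_width: 0.602
grasp_force: 0.0
```

Emit:
jog_arm(xyz=[[0,0,0],[0,0,0],[0,0,0],[0,0,0],[0,0,0],[0,0,0]], rot=[[0,0,0],[0,0,0],[0,0,0],[0,0,0],[0,0,0],[0,0,0]], gripper=0, squeeze=30)

```text
clock: 14.55
position: [0.429, 0.303, 0.0513]
ee_rot: [-2.587, -1.78, -0.001]
contact_force: [-4.6, 2.1, 5.4]
grip_width: 0.192
grasp_force: 32.3
```

Emit:
jog_arm(xyz=[[0,0,0.2],[0,0,0.5],[0,0,0.9],[0,0,0.9]], rot=[[0,0,0],[0,0,0],[0,0,0],[0,0,0]])

```text
clock: 15.05
position: [0.4326, 0.3036, 0.1444]
ee_rot: [2.586, 1.78, 0.016]
contact_force: [0.2, -0.7, -0.9]
grip_width: 0.192
grasp_force: 31.6
```

Emit:
jog_arm(xyz=[[0.2,-0.4,0],[0.4,-0.8,0],[0.53,-1,0],[0.53,-1,0]], rot=[[0,0,0],[0,0,0],[0,0,0],[0,0,0]])

```text
clock: 15.55
position: [0.4825, 0.2006, 0.139]
ee_rot: [-2.591, -1.777, 0.002]
contact_force: [0.0, 0.7, -1.2]
grip_width: 0.191
grasp_force: 31.6
```

Emit:
jog_arm(xyz=[[0.2,-0.4,0],[0.4,-0.8,0],[0.53,-1,0],[0.53,-1,0]], rot=[[0,0,0],[0,0,0],[0,0,0],[0,0,0]])

```text
clock: 16.05
position: [0.5353, 0.1017, 0.1392]
ee_rot: [-2.589, -1.778, 0.001]
contact_force: [-1.2, 0.7, -1.4]
grip_width: 0.189
grasp_force: 31.6
```

Emit:
jog_arm(xyz=[[0.2,-0.4,0],[0.4,-0.8,0],[0.52,-0.98,-0.2],[0.52,-0.98,-0.4],[0.52,-0.98,-0.4],[0.52,-0.98,-0.4]], rot=[[0,0,0],[0,0,0],[0,0,0],[0,0,0],[0,0,0],[0,0,0]])

```text
clock: 16.8
position: [0.5871, 0.0053, 0.1001]
ee_rot: [-2.587, -1.783, -0.0]
contact_force: [0.2, -0.0, -1.4]
grip_width: 0.189
grasp_force: 31.6
```

Run:
```python
from m import *
s=arm.sense();print(s['position'],s['ee_rot'],s['clock'],s['contact_force'])
t=arm.camera('top');s=arm.camera('scene')
for l in('pin_knob','pin_seat'): print(l,[(np.round(d['position'],4),round(d['confidence'],2)) for d in arm.tip_of(l,s)[:2]])
rs=lambda a,k:cv2.resize(a,None,fx=k,fy=k,interpolation=cv2.INTER_CUBIC)
I=np.zeros((600,800,3),np.uint8)
I[:300,:300]=rs(t['image'][155:205,245:295],6); I[:600,300:800]=rs(s['image'][160:235,280:343],8)[:600,:500]
cv2.imwrite('pics/c4.png',np.clip(I[...,::-1].astype(float)*1.3,0,255).astype(np.uint8))
print(proj(s,[.587,.0035,.038]),proj(s,[.587,.0035,.08]))
```

```text
[0.5871 0.0053 0.1001] [-2.5866 -1.7826 -0.0003] 16.8 [ 0.243  -0.0448 -1.4361]
pin_knob [(array([0.588 , 0.008 , 0.1045]), 0.51)]
pin_seat [(array([0.5855, 0.0052, 0.0905]), 0.46), (array([ 0.6078,  0.2975, -0.0025]), 0.4)]
[310.9375 219.9926] [311.4593 204.9574]
```

View pics/c4.png

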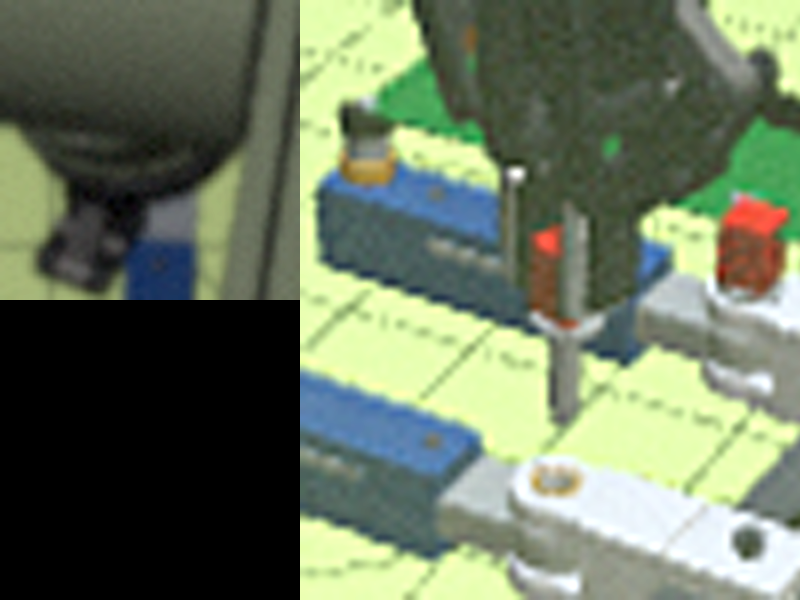

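Run:
```python
from m import *
s=arm.camera('scene')
S=lambda x,y,z:onz(s,*src(x-300,y,280,160,8),z)
print('bore',S(557,480,.038)); print('nose end',S(565,422,.0558),'collar',S(567,318,.0928), 'shank top',S(566,332,.0890))
print(np.array(s['origin']))
```

```text
bore [0.5877 0.0059 0.038 ]
nose end [0.5875 0.0103 0.0558] collar [0.5878 0.0083 0.0928] shank top [0.5883 0.007  0.089 ]
[ 0.9277 -0.6887  0.5926]
```

Emit:
jog_arm(xyz=[[0,-0.025,0],[0,-0.025,-0.1],[0,-0.025,-0.15],[0,-0.025,-0.19],[0,-0.025,-0.22],[0,-0.025,-0.22]], rot=[[0,0,0],[0,0,0],[0,0,0],[0,0,0],[0,0,0],[0,0,0]])

```text
clock: 17.8
position: [0.5872, 0.0015, 0.0775]
ee_rot: [-2.588, -1.781, 0.0]
contact_force: [-0.2, 0.2, 0.1]
grip_width: 0.193
grasp_force: 31.5
```

Emit:
jog_arm(xyz=[[0,0,-0.02],[0,0,-0.04],[0,0,-0.04]], rot=[[0,0,0],[0,0,0],[0,0,0]])

```text
clock: 18.18
position: [0.5873, 0.0015, 0.0737]
ee_rot: [-2.588, -1.781, 0.0]
contact_force: [-0.3, -0.6, 0.5]
grip_width: 0.193
grasp_force: 31.5
```

Emit:
jog_arm(xyz=[[0,0,-0.02],[0,0,-0.04],[0,0,-0.04]], rot=[[0,0,0],[0,0,0],[0,0,0]])

```text
clock: 18.55
position: [0.5872, 0.0015, 0.0696]
ee_rot: [-2.588, -1.781, 0.0]
contact_force: [1.5, 0.3, -0.5]
grip_width: 0.192
grasp_force: 31.5
```

Run:
```python
from m import *
s=arm.camera('scene')
print(arm.sense()['torque'])
I=cv2.resize(s['image'][170:245,280:355],None,fx=8,fy=8,interpolation=cv2.INTER_CUBIC)
cv2.imwrite('pics/c5.png',np.clip(I[...,::-1].astype(float)*1.3,0,255).astype(np.uint8))
```

```text
[ 0.0344  0.0105 -0.0137]
```

View pics/c5.png

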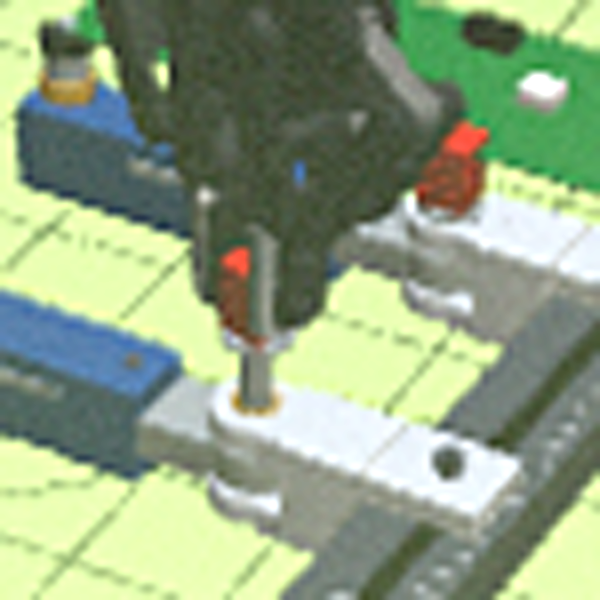

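The pin has entered the upper bore at crop (255,400). Keep lowering in small steps and watch the force.

Emit:
jog_arm(xyz=[[0,0,-0.02],[0,0,-0.04],[0,0,-0.05],[0,0,-0.05]], rot=[[0,0,0],[0,0,0],[0,0,0],[0,0,0]])

```text
clock: 19.1
position: [0.5876, 0.0015, 0.0648]
ee_rot: [2.588, 1.78, 0.001]
contact_force: [0.7, 0.8, -1.1]
grip_width: 0.19
grasp_force: 31.5
```

Emit:
jog_arm(xyz=[[0,0,-0.02],[0,0,-0.04],[0,0,-0.06],[0,0,-0.06]], rot=[[0,0,0],[0,0,0],[0,0,0],[0,0,0]])

```text
clock: 19.6
position: [0.5873, 0.0015, 0.0586]
ee_rot: [2.588, 1.781, -0.0]
contact_force: [1.3, 0.1, -0.9]
grip_width: 0.189
grasp_force: 31.5
```

Emit:
jog_arm(xyz=[[0,0,-0.02],[0,0,-0.04],[0,0,-0.06],[0,0,-0.06]], rot=[[0,0,0],[0,0,0],[0,0,0],[0,0,0]])

```text
clock: 20.1
position: [0.587, 0.0015, 0.0524]
ee_rot: [-2.588, -1.78, 0.001]
contact_force: [1.2, -0.5, -1.8]
grip_width: 0.187
grasp_force: 31.4
```

Emit:
jog_arm(xyz=[[0,0,-0.02],[0,0,-0.035],[0,0,-0.035]], rot=[[0,0,0],[0,0,0],[0,0,0]])

```text
clock: 20.48
position: [0.5871, 0.0015, 0.049]
ee_rot: [-2.588, -1.781, 0.0]
contact_force: [0.8, -0.2, -0.8]
grip_width: 0.19
grasp_force: 31.5
```

Emit:
jog_arm(xyz=[[0,0,-0.01],[0,0,-0.02],[0,0,-0.02]], rot=[[0,0,0],[0,0,0],[0,0,0]])

```text
clock: 20.85
position: [0.5872, 0.0015, 0.0473]
ee_rot: [-2.588, -1.781, 0.0]
contact_force: [-0.5, 0.6, 1.0]
grip_width: 0.191
grasp_force: 31.6
```

Emit:
jog_arm(xyz=[[0,0,-0.01],[0,0,-0.02],[0,0,-0.02]], rot=[[0,0,0],[0,0,0],[0,0,0]])

```text
clock: 21.22
position: [0.5873, 0.0015, 0.0472]
ee_rot: [-2.588, -1.781, 0.001]
contact_force: [-3.7, 0.2, 11.5]
grip_width: 0.187
grasp_force: 33.0
```

Stopped at the predicted height with 11 N, so the collar is home. Ease off, let go and lift.

Emit:
jog_arm(xyz=[[0,0,0.02],[0,0,0.02],[0,0,0.02],[0,0,0.02],[0,0,0.02]], rot=[[0,0,0],[0,0,0],[0,0,0],[0,0,0],[0,0,0]], gripper=0.45)

```text
clock: 21.85
position: [0.5871, 0.0015, 0.047]
ee_rot: [-2.588, -1.781, 0.0]
contact_force: [-0.0, -0.2, 0.4]
grip_width: 0.454
grasp_force: 0.0
```

Emit:
jog_arm(xyz=[[0,0,0.1],[0,0,0.3],[0,0,0.6],[0,0,1],[0,0,1]], rot=[[0,0,0],[0,0,0],[0,0,0],[0,0,0],[0,0,0]])

```text
clock: 22.48
position: [0.5913, 0.001, 0.1537]
ee_rot: [2.582, 1.776, 0.013]
contact_force: [0.2, 1.2, -0.1]
grip_width: 0.448
grasp_force: 0.0
```

Emit:
jog_arm(xyz=[[-0.6,0,0.3],[-1,0,0.6],[-1,0,0.6],[-1,0,0.6]], rot=[[0,0,0],[0,0,0],[0,0,0],[0,0,0]])

```text
clock: 22.98
position: [0.4877, 0.0015, 0.2074]
ee_rot: [2.588, 1.78, 0.001]
contact_force: [-0.3, 0.4, -1.3]
grip_width: 0.45
grasp_force: 0.0
```

Run:
```python
from m import *
t=arm.camera('top');s=arm.camera('scene')
for p in(t,s):
  for l in('pin_knob','pin_seat','eye_hole','bar_mid'): print(l,[(np.round(d['position'],4),round(d['confidence'],2)) for d in arm.tip_of(l,p)[:2]])
rs=lambda a,k:cv2.resize(a,None,fx=k,fy=k,interpolation=cv2.INTER_CUBIC)
I=np.zeros((600,800,3),np.uint8)
I[:480,:300]=rs(t['image'][145:225,250:300],6); I[:600,310:800]=rs(s['image'][180:255,280:355],8)[:,:490]
cv2.imwrite('pics/c6.png',np.clip(I[...,::-1].astype(float)*1.3,0,255).astype(np.uint8))
```

```text
pin_knob [(array([0.5851, 0.0041, 0.0557]), 0.6)]
pin_seat [(array([0.5913, 0.0026, 0.0405]), 0.49)]
eye_hole []
bar_mid [(array([ 0.5915, -0.0001,  0.0389]), 0.48)]
pin_knob [(array([0.5861, 0.0057, 0.0523]), 0.48), (array([0.504 , 0.0075, 0.0182]), 0.33)]
pin_seat [(array([0.5895, 0.0017, 0.0355]), 0.44)]
eye_hole [(array([0.5879, 0.0049, 0.0203]), 0.8), (array([0.591, 0.002, 0.034]), 0.43)]
bar_mid [(array([0.5047, 0.0082, 0.0177]), 0.81), (array([0.5877, 0.0005, 0.0382]), 0.16)]
```

View pics/c6.png

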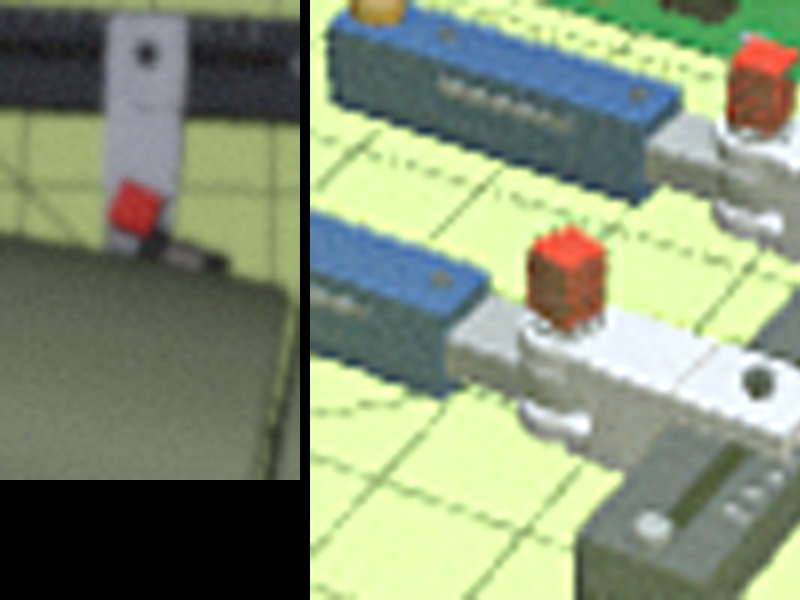

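The pin stands upright with its collar flush on the fork (knob at crop (567,280)), just like the neighbouring one. The gripper is clear, so I'm handing in.

```bash
python3 -c "
from workcell import arm
print(arm.job_done())"
```

```text
the job is handed in; nothing more can be done
None
```

The swing arm is refitted and the hinge pin is in, collar seated on the fork with about 11 N at the stop; I handed the job in at about 23 s with the gripper clear, and no verdict came back.

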